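Draw out a filter tray with a pull hook

ROBOT

A 7-joint arm with a two-finger parallel gripper is mounted at the origin on a cart in front of the work surface, level with it; the furniture and walls round the work are solid. World frame = base frame: x ahead of the robot, y to its left, z up, the work surface at z = 0. Lengths are in m, angles in rad, forces in N, time in s.
With the tool pointing down it reaches from about 0.425 to 0.925 m from the base axis. Payload 6.8 kg.
Tool frame: the origin (TCP) lies on the centre line of the jaws, within the pads' length; the fingertips stand bot.tip_reach ahead of it and the grasp point (between the pads) lies 3 mm ahead of it (bot.tip_reach is the distance from the TCP to the fingertips, in m); z points along the fingers, y is the line along which they close (so a half turn about z gives the same grasp; the last joint's range is limited). The gripper opens to 85 mm and grips with 20 to 120 N. Pads are 22 mm wide; open, the fingers measure 114 mm over their backs; the gripper's body (76 mm by 85 mm) begins 54 mm behind the grasp point. The pads swing forward as they close: fully open they stand 13 mm farther back than shut.
Start: joints at [1.152, 0.477, 0.022, 1.555, -0.011, 1.109, -0.083], TCP at [0.206, -0.643, 0.253] pointing down, gripper open.
Joint ranges: [-2.96, 2.96], [-0.34, 2.1], [-1.41, 1.46], [0.24, 2.44], [-1.37, 4.51], [0.17, 1.92], [-2.96, 2.96]. Speed limits (rad/s): [2.39, 2.39, 3.14, 3.14, 3.14, 3.14, 3.14].

INTERFACE

Orientations are given as a unit quaternion [w, x, y, z].
In Python, from station import bot gives the robot as it stands.
- The arm moves only by the tool jog_arm, never from a script. Its argument "deltas" is a list of rows, each a list of 7 numbers: the shift along the world's x, y, z in m, then the turn, a rotation vector about the world's x, y, z in rad, then the opening, from 0 (shut) to 1 (fully open). In form: [[x, y, z, rx, ry, rz, grip], ...]. A call has 1 to 10 rows; each row shifts and turns the commanded pose from where the row before left it; what a row does not reach is not made up. A row lasts 1/10 s, in which the tool goes at most 50 mm and 8.59 degrees, less where a joint would pass 70% of its speed; a pose out of reach is approached as far as the arm can. A call with a gripper value outside its range is refused whole. The fingers move at their own pace and stop on an object; "newtons" is the grip in N (left out, the last holds). Time passes only in rows, so rows that do not move let the fingers close. It gives the time, the measured TCP pose, the force, the opening and the grip force at its end, in the units of the state.
- bot.get_obs(): the state, without advancing time (a new reading comes with each control period).
- bot.read_camera(name): name is "scene" or "top"; returns a dict with "img" (480x640x3 uint8, red, green, blue), "K" (3x3 intrinsics, pixels), "dist_coeffs" ([k1, k2, p1, p2, k3] as OpenCV has them; the pictures are not rectified), "eye" and "attitude" of the camera in the world. Camera axes: x right, y down, z forward; pixel columns grow to the right and rows downward; lengths in m; the calibration is good to about 2 mm. A picture is of the moment at which its call begins. There is no depth.
- bot.hand_in(): hands the job in; it is judged then, once.
The state is a dict: "t": time; "q": joint angles; "joint_vel": joint speeds; "joint_torque": joint torques, N m; "eef_pos": TCP position; "tool_rot": TCP orientation; "contact_force": force on the tool from outside, world axes, zero at the start; "torque": the same for the moment, N m; "gripper_width": opening from 0.0 (shut) to 1.0 (fully open); "grasp_force": force on a finger pad.
Only numpy, scipy, OpenCV 4.12 (cv2) and the standard library are available. Lean on these libraries where they do the work, as an engineer would, in place of code of your own. Each camera call takes 0.05 s, during which the arm holds its last target. There are 200 camera calls.

TASK

Take the pull hook from its rest, put its tip down into the finger hole of the filter unit's tray and draw the tray out until you feel it come up against its hidden sprung stop; keep a firm but gentle steady pull against the stop for about a second. Then unhook and lay the hook back in the notches of its rest the way it lay, leaving the tray out. Move the tray only with the hook, and leave the small things lying around where they are.

Things in the scene. Friction and masses are not known exactly. Their poses are not given: they have to be found in the camera images.
- filter_unit: fixed grey box, 120 deep (x) x 140 wide (y) x 120 mm high, slotted grille on top; stands on the worktop, turned a little. Origin under its centre; its front faces its own -x; z up. The tray's front plate on it is 128 wide x 38 mm high (39 to 77 mm over the worktop); from its middle a level pull tab with the finger hole sticks out 36 mm to the front, 42 mm wide, 5 mm thick.
- filter_tray (a joint): travel of the aluminium filter tray out of the unit, m: 0 shut, growing along the unit's -x; starts 0 to 10 mm out. It drags with about 3 N and stays where left. A hidden stop, set anew each time, ends it at 40 to 78 mm: a spring buffer of 4 N per mm. Pull there with about 16 N in all: under 11 N does not prove it, over 23 N bends it. Let go, the tray springs back 1 to 5 mm: fine.
- finger_hole (a point): centre of the round finger hole at the upper face of the tray's tab, 58 mm over the worktop; 16 mm wide, axis upright, through the 5 mm tab with 50 mm of free space below; 19 mm in front of the tray's front plate. Moves with the tray. Axes as the filter unit's.
- pull_hook: the loose pull hook, 0.12 kg: black handle bar 110 x 16 x 22 mm (x, y, z) and an 8 mm steel rod that runs on from its +x end and bends straight down; the down-turned end stands 75 mm ahead of the handle's centre and reaches 48 mm below it. Origin at the handle's centre, z up. Grasp the handle across its 16 mm at its middle, from above.
- hook_handle (a point): centre of the hook's handle (half-way up); axes as the hook's: x along the handle to the hook end, z up. At the start it lies at 71 mm over the worktop.
- hook_tip (a point): lower end of the hook's down-turned rod, rounded, on its axis (75 mm ahead of the handle centre, 48 mm below it).
- rest_seat (a point): where the handle's centre lies in the rest, 71 mm over the worktop; x along the handle as it lay at the start (hook end to +x), z up. The rest is a fixed aluminium base 130 x 50 x 6 mm with two posts 8 mm thick, centred 45 mm either side along x (82 mm free between); each has an open notch 21 mm wide, 10 mm deep, flared mouth to 75 mm over the worktop.
- tin: small round white tin, 44 mm across, 21 mm high; loose bystander, origin under its centre.
- fan: black square axial fan, 80 x 80 x 25 mm, lying flat; loose bystander, origin under its centre.
- pen: thin light pen, 145 mm long, lying; loose bystander, origin under its centre.
Things that resemble listed ones, but are neither listed nor needed, are in the scene too. Of the things like the pull_hook, leave any that is brown or turquoise; of the rest the larger one is meant.

How it is judged:
On the way, in this order (a step that is already met when the one before it is completed fails the run):
1. the hook's tip stands in the tray's finger hole, at least 5 mm below its mouth (horizontal distance between hook_tip and finger_hole below 0.01 m and z of hook_tip in the frame of finger_hole between -0.045 and -0.005 m), for 0.2 s.
2. the tray, drawn out at least 37 mm by the hook in its hole, stands still against its stop under a pull of more than 11 N for 0.4 s (value of joint filter_tray above 0.037 m and velocity of joint filter_tray between -0.008 and 0.008 m/s and contact force between pull_hook and filter_tray above 11 N and horizontal distance between hook_tip and finger_hole below 0.016 m), for 0.4 s.
At the end, for the whole second after the job is handed in: The tray is still drawn out by more than 34 mm and at rest; the hook lies still in the notches of its rest the way it lay (handle centre within 15 mm level and 4 mm in height of its seat, direction within 0.15 rad, hook end down and on the same side as before) (value of joint filter_tray above 0.034 m and velocity of joint filter_tray below 0.005 m/s and horizontal distance between hook_handle and rest_seat below 0.015 m and z of hook_handle in the frame of rest_seat between -0.004 and 0.004 m and x of hook_tip in the frame of rest_seat above 0.05 m and z of hook_tip in the frame of rest_seat below -0.035 m and angle between the x axis of pull_hook and the x axis of rest_seat, either way round below 0.15 rad and linear speed of pull_hook below 0.02 m/s); the robot touches nothing.
It fails at once if the hook pulls or presses on the tray with more than 23 N (contact force between pull_hook and filter_tray above 23 N).
It fails at once if the robot itself touches the tray (contact force between any of the fingers, the arm and filter_tray above 1 N).
It fails at once if a bystander (tin, fan or pen) is shifted by more than 15 mm (distance of any of tin, fan, pen from where it was at the start of the episode above 0.015 m).
It also fails if it takes over 61 s, if anything falls off the work surface, if the arm or the gripper's body presses on something with over 40 N, if the wrist force passes 120 N, or if a joint passes its speed limit or range.

## Working session

There is one attempt and no reset: what is moved stays moved. The work goes in short steps, Python scripts to look and compute and a tool call to move; the robot and the scene stay as the last step left them, time stands still between calls to the robot, and variables do not carry over. Pictures are saved under pics/ and viewed, at most 10 in all, crops included, and the job is handed in when it is done.

Besides the shell and the picture viewer there is one more tool, called after "Request:" by a JSON object that holds its "name" and its "arguments", one argument or row to a line. jog_arm: Moves the arm, as the interface text tells. Its arguments: {"type":"object","properties":{"deltas":{"type":"array"},"newtons":{"type":"number"}},"required":["deltas"]}

```bash
ls; mkdir -p pics; python3 - <<'E'
from station import bot
import cv2,pickle
o=bot.get_obs();print({k:o[k] for k in('t','eef_pos','tool_rot','contact_force','gripper_width')},bot.tip_reach)
d={}
for n in('scene','top'):
    c=bot.read_camera(n);d[n]=c
    cv2.imwrite(f'pics/{n}0.png',c['img'][:,:,::-1]);print(n,c['K'],c['dist_coeffs'],c['eye'],c['attitude'])
pickle.dump(d,open('cam0.pkl','wb'))
E
```

```text
pics
{'t': 0.0, 'eef_pos': array([ 0.20624376, -0.64215038,  0.25232279]), 'tool_rot': array([-8.76672383e-04,  9.87949121e-01,  1.54776360e-01, -2.12282267e-04]), 'contact_force': array([-0.27396552, -0.50992374, -0.28048904]), 'gripper_width': 1.0013101322015117} 0.022
scene [[570.21034474   0.         317.32558531]
 [  0.         570.21034474 243.55098283]
 [  0.           0.           1.        ]] [0.01880432 0.         0.         0.         0.        ] [-0.39952972 -0.53425055  0.71690664] [-0.45802694  0.76368495 -0.39664783  0.22286119]
top [[446.05195502   0.         322.45790838]
 [  0.         446.05195502 235.78687493]
 [  0.           0.           1.        ]] [-0.02639497  0.          0.          0.          0.        ] [0.47254346 0.13016418 0.93665955] [ 0.02280482 -0.70091721  0.71269009 -0.01636569]
```

View pics/scene0.png

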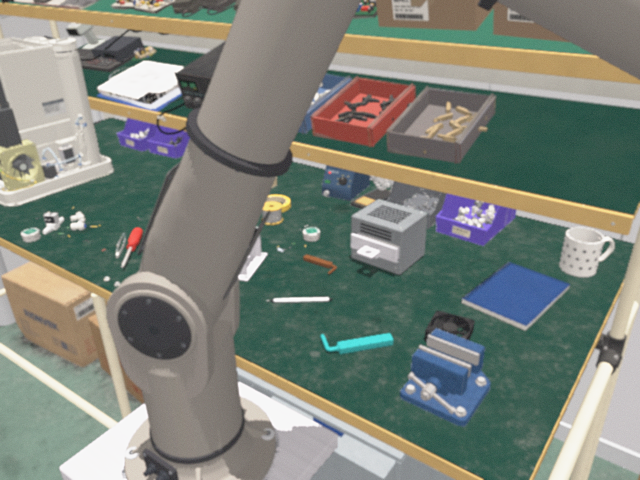

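View pics/top0.png

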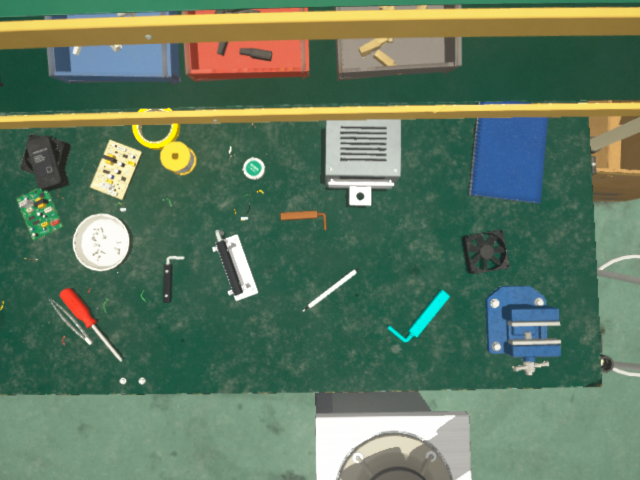

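Candidates for the hook in the top picture: brown (303,217), turquoise (425,318), small black loose one (170,280) and large black one in the white/aluminium rest (232,265). By the description I choose the last; its rod end points to about (220,235). The unit's tab and hole are near (360,197), the tin at (254,168), the pen at (330,290) and the fan at (487,252).

```bash
python3 - <<'E'
import cv2,pickle,numpy as np
d=pickle.load(open('cam0.pkl','rb'))
t=d['top']['img'][:,:,::-1]
a=cv2.resize(t[215:315,190:290],(400,400),interpolation=cv2.INTER_CUBIC)
b=cv2.resize(t[125:225,310:410],(400,400),interpolation=cv2.INTER_CUBIC)
cv2.imwrite('pics/crop0.png',np.hstack([a,b]))
E
cat > h.py <<'E'
import numpy as np,cv2,pickle
from scipy.spatial.transform import Rotation as R
def cam(c): 
    q=c['attitude'];return R.from_quat([q[1],q[2],q[3],q[0]]).as_matrix(),np.array(c['eye'])
def back(c,uv,z):
    M,e=cam(c);p=cv2.undistortPoints(np.array([[uv]],float),c['K'],np.array(c['dist_coeffs']))[0,0]
    r=M@[p[0],p[1],1];return e+r*(z-e[2])/r[2]
def proj(c,P):
    M,e=cam(c);P=np.atleast_2d(P).astype(float);return cv2.projectPoints((P-e)@M,np.zeros(3),np.zeros(3),c['K'],np.array(c['dist_coeffs']))[0][:,0]
E
```

```text
(no output)
```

View pics/crop0.png

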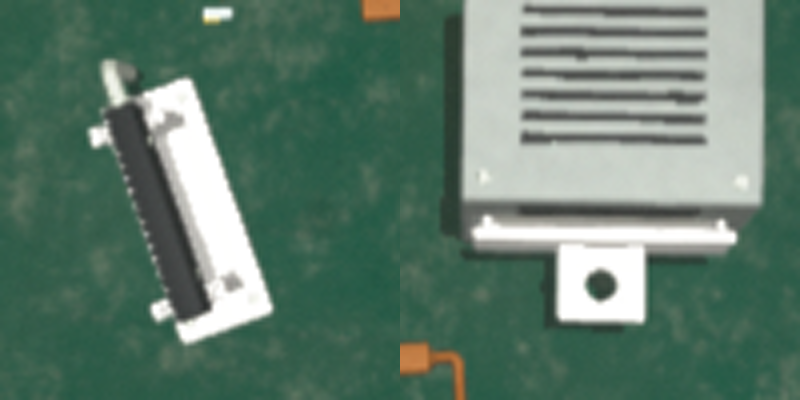

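The left crop shows the black handle, from its hook end at crop (122,102) to its rear at (194,316), in the two posts of the rest, with the rod bent at (115,70). The right crop shows the tab with its hole at crop (601,285), so full-frame (359.9,195.9).

```bash
python3 - <<'E'
from h import *
d=pickle.load(open('cam0.pkl','rb'));c=d['top']
A=lambda x,y:((x+.5)/4-.5+190,(y+.5)/4-.5+215)
B=lambda x,y:((x-400+.5)/4-.5+310,(y+.5)/4-.5+125)
f,r=back(c,A(122,102),.082),back(c,A(192,318),.082)
print('handle',f,r,np.linalg.norm(f-r),(f+r)/2,np.arctan2(*(f-r)[1::-1]))
# refined: dark segmentation
g=c['img'][215:315,190:290].astype(int);m=((g.max(2)<62)&(abs(g[...,1]-g[...,0])<14)).astype(np.uint8)
n,l,s,ce=cv2.connectedComponentsWithStats(m);k=1+s[1:,4].argmax();ys,xs=np.nonzero(l==k)
re=cv2.minAreaRect(np.c_[xs,ys].astype(np.float32));print(re,s[k])
print('rect centre',back(c,(re[0][0]+190,re[0][1]+215),.082))
print('hole',back(c,B(601,285),.058))
for a,b,z in [((462,205),(765,205),.12),((558,323),(645,321),.058),((475,248),(737,240),.077)]:
    p,q=back(c,B(*a),z),back(c,B(*b),z);print(p,q,np.linalg.norm(p-q),np.arctan2(*(p-q)[::-1][1:]) , 'yaw',np.arctan2(-(p-q)[0],(p-q)[1]))
# tray tab end/plate; tin, fan, pen
for n,uv,z in [('tin',(254,168),.02),('fan',(487,252),.02),('pen',(330,290),.005),('brown',(303,217),.01),('beam',(360,115),.3)]:print(n,back(c,uv,z))
E
```

```text
handle [0.51497785 0.33466561 0.082     ] [0.41108679 0.30152638 0.082     ] 0.10904842631295403 [0.46303232 0.31809599 0.082     ] 0.30877791898321294
((43.924930572509766, 56.34702682495117), (41.7754020690918, 1.8065038919448853), 70.20112609863281) [36 37 16 40 68]
rect centre [0.45462905 0.30834395 0.082     ]
hole [0.59930029 0.0623174  0.058     ]
[0.62870182 0.13048544 0.12      ] [ 0.6262444  -0.00938841  0.12      ] 0.13989543344971325 1.5532293223593108 yaw -0.01756700443558588
[0.58073827 0.08399175 0.058     ] [0.5809899  0.04093823 0.058     ] 0.04305426298700755 1.5766408329908905 yaw 0.0058445061959939435
[0.61572298 0.12454362 0.077     ] [ 0.61741577 -0.00268005  0.077     ] 0.12723493066074335 1.5841011921056405 yaw 0.013304865310743838
tin [0.66715299 0.27825891 0.02      ]
fan [ 0.48437533 -0.19935866  0.02      ]
pen [0.41117977 0.12440282 0.005     ]
brown [0.56394976 0.17813946 0.01      ]
beam [0.6827616  0.07823832 0.3       ]
```

Request:
{"name": "jog_arm", "arguments": {
  "deltas": [
    [0.034, -0.0, 0, 0, 0, 0, 1],
    [0.034, 0.03, 0, 0, 0, 0, 1],
    [0.034, 0.033, 0, 0, 0, 0, 1],
    [0.034, 0.033, 0, 0, 0, 0, 1],
    [0.034, 0.033, 0, 0, 0, 0, 1],
    [0.034, 0.033, 0, 0, 0, 0, 1],
    [0.034, 0.033, 0, 0, 0, 0, 1],
    [0.034, 0.033, 0, 0, 0, 0, 1],
    [0.034, 0.033, 0, 0, 0, 0, 1],
    [0.034, 0.033, 0, 0, 0, 0, 1]
  ]
}}

```text
t: 1.1
eef_pos: [0.5473, -0.3471, 0.253]
tool_rot: [-0.0, 0.988, 0.155, -0.0]
contact_force: [0.8, -1.2, -0.3]
gripper_width: 1.001
grasp_force: 0.0
```

Request:
{"name": "jog_arm", "arguments": {
  "deltas": [
    [0, 0.045, 0, 0, 0, 0, 1],
    [0, 0.045, 0, 0, 0, 0, 1],
    [0, 0.045, 0, 0, 0, 0, 1],
    [0, 0.045, 0, 0, 0, 0, 1],
    [0, 0.045, 0, 0, 0, 0, 1],
    [0, 0.045, 0, 0, 0, 0, 1],
    [0, 0.045, 0, 0, 0, 0, 1],
    [0, 0.045, 0, 0, 0, 0, 1],
    [0, 0.045, 0, 0, 0, 0, 1],
    [0, 0, 0, 0, 0, 0, 1]
  ]
}}

```text
t: 2.1
eef_pos: [0.5456, 0.0644, 0.2534]
tool_rot: [-0.002, 0.987, 0.16, 0.0]
contact_force: [-0.6, 0.3, -0.6]
gripper_width: 1.001
grasp_force: 0.0
```

```bash
python3 - <<'E'
from h import *
from station import bot
c=bot.read_camera('scene');pickle.dump(c,open('s1.pkl','wb'))
im=c['img'][:,:,::-1].copy()
C=np.array([.463,.318]);y=.309;a=np.array([np.cos(y),np.sin(y)]);b=np.array([-a[1],a[0]])
P=[[*(C+a*.055*i+b*.008*j),.082] for i,j in((1,1),(1,-1),(-1,-1),(-1,1))]
pts=proj(c,P+[[*(C+a*.075),.023],[.5993,.0623,.058]]);print(pts)
x0,y0=pts[:4].mean(0).astype(int)
s=6;k=im[y0-33:y0+34,x0-60:x0+60];k=cv2.resize(k,None,fx=s,fy=s,interpolation=cv2.INTER_CUBIC)
for p in pts[:5]:cv2.circle(k,tuple(int(v) for v in (p-[x0-60,y0-33]+.5)*s),2,(0,0,255),-1)
cv2.imwrite('pics/s1.png',k)
E
```

```text
[[252.12030589 226.07391008]
 [258.09697935 226.87124069]
 [239.02414144 247.9046222 ]
 [232.69583009 246.98016602]
 [260.02822623 243.71069709]
 [367.53647866 251.13070066]]
```

View pics/s1.png

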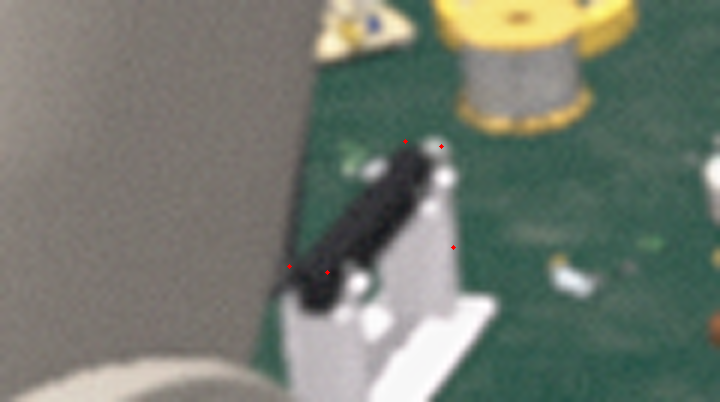

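The crop shows the handle in its notches, its top outline within about 2 px (3 mm) of my projection. That confirms the choice and the pose.

Request:
{"name": "jog_arm", "arguments": {
  "deltas": [
    [-0.014, 0.042, 0, 0, 0, 0, 1],
    [-0.014, 0.042, 0, 0, 0, 0, 1],
    [-0.014, 0.042, 0, 0, 0, 0, 1],
    [-0.014, 0.042, 0, 0, 0, 0, 1],
    [-0.014, 0.042, 0, 0, 0, 0, 1],
    [-0.014, 0.042, 0, 0, 0, 0, 1],
    [0, 0, -0.03, 0, 0, 0, 1],
    [0, 0, -0.03, 0, 0, 0, 1],
    [0, 0, 0, 0, 0, 0, 1],
    [0, 0, 0, 0, 0, 0, 1]
  ]
}}

```text
t: 3.15
eef_pos: [0.463, 0.3071, 0.1933]
tool_rot: [0.001, 0.988, 0.154, -0.001]
contact_force: [0.5, 0.0, 0.2]
gripper_width: 1.0
grasp_force: 0.0
```

Request:
{"name": "jog_arm", "arguments": {
  "deltas": [
    [-0.001, 0.011, 0, 0, 0, 0, 1],
    [0, 0, -0.03, 0, 0, 0, 1],
    [0, 0, -0.03, 0, 0, 0, 1],
    [0, 0, -0.03, 0, 0, 0, 1],
    [0, 0, -0.02, 0, 0, 0, 1],
    [0, 0, -0.009, 0, 0, 0, 1],
    [0, 0, 0, 0, 0, 0, 1],
    [0, 0, 0, 0, 0, 0, 1]
  ]
}}

```text
t: 3.95
eef_pos: [0.4623, 0.3203, 0.0757]
tool_rot: [-0.001, 0.988, 0.155, 0.001]
contact_force: [0.3, 0.2, -1.2]
gripper_width: 0.996
grasp_force: 0.0
```

Request:
{"name": "jog_arm", "arguments": {
  "deltas": [
    [0, -0.002, -0.001, 0, 0, 0, 0.5],
    [0, 0, 0, 0, 0, 0, 0.3],
    [0, 0, 0, 0, 0, 0, 0.2],
    [0, 0, 0, 0, 0, 0, 0.1],
    [0, 0, 0, 0, 0, 0, 0],
    [0, 0, 0, 0, 0, 0, 0],
    [0, 0, 0, 0, 0, 0, 0],
    [0, 0, 0, 0, 0, 0, 0]
  ],
  "newtons": 40
}}

```text
t: 4.75
eef_pos: [0.4616, 0.3176, 0.0737]
tool_rot: [-0.0, 0.988, 0.155, 0.0]
contact_force: [-1.1, 0.4, 5.2]
gripper_width: 0.177
grasp_force: 39.4
```

Request:
{"name": "jog_arm", "arguments": {
  "deltas": [
    [0, 0, 0, 0, 0, 0, 0],
    [0, 0, 0, 0, 0, 0, 0],
    [0, 0, 0.01, 0, 0, 0, 0],
    [0, 0, 0.03, 0, 0, 0, 0],
    [0, 0, 0.04, 0, 0, 0, 0],
    [0, 0, 0.02, 0, 0, 0, 0],
    [0, 0, 0, 0, 0, 0, 0],
    [0, 0, 0, 0, 0, 0, 0]
  ],
  "newtons": 120
}}

```text
t: 5.55
eef_pos: [0.4612, 0.3169, 0.1732]
tool_rot: [0.0, 0.988, 0.155, -0.0]
contact_force: [0.7, -0.0, -2.2]
gripper_width: 0.168
grasp_force: 116.8
```

Request:
{"name": "jog_arm", "arguments": {
  "deltas": [
    [0.005, -0.03, 0, 0, 0, -0.03, 0],
    [0.008, -0.035, 0, 0, 0, -0.05, 0],
    [0.008, -0.035, 0, 0, 0, -0.05, 0],
    [0.008, -0.035, 0, 0, 0, -0.05, 0],
    [0.008, -0.035, 0, 0, 0, -0.05, 0],
    [0.008, -0.035, 0, 0, 0, -0.05, 0],
    [0.008, -0.03, 0, 0, 0, -0.03, 0],
    [0.008, -0.02, 0, 0, 0, 0, 0],
    [0, 0, 0, 0, 0, 0, 0],
    [0, 0, 0, 0, 0, 0, 0]
  ]
}}

```text
t: 6.55
eef_pos: [0.5214, 0.062, 0.1719]
tool_rot: [0.0, 1.0, -0.0, -0.001]
contact_force: [0.1, 1.0, -1.6]
gripper_width: 0.167
grasp_force: 116.9
```

```bash
python3 - <<'E'
from h import *
from station import bot
o=bot.get_obs();print(o['eef_pos'],o['tool_rot'])
p=o['eef_pos'];q=o['tool_rot'];M=R.from_quat([q[1],q[2],q[3],q[0]]).as_matrix();print('yaw',np.arctan2(M[1,0],M[0,0]))
tip=p+M[:,0]*.075+[0,0,-.0507];print('tip',tip)
ims=[]
for n,w in(('top',(330,155,100,75)),('scene',(320,190,100,75))):
    c=bot.read_camera(n);pickle.dump(c,open(n+'2.pkl','wb'));im=c['img'][:,:,::-1]
    x,y,W,H=w
    k=cv2.resize(im[y:y+H,x:x+W],None,fx=4,fy=4,interpolation=cv2.INTER_CUBIC)
    for P,col in((tip,(0,0,255)),(tip+[0,0,.048],(255,0,0)),([.5993,.0623,.058],(0,255,0))):
        u=proj(c,P)[0];print(n,u);cv2.circle(k,tuple(int(v) for v in (u-[x,y]+.5)*4),2,col,-1)
    ims.append(k)
cv2.imwrite('pics/h2.png',np.hstack(ims))
E
```

```text
[0.52144657 0.0620337  0.17190543] [ 1.09799942e-04  9.99998989e-01 -5.82669546e-05 -1.41643442e-03]
yaw -0.0001168453093858247
tip [0.59644627 0.06202494 0.12099297]
top [362.60422077 192.46413188]
top [364.82600197 188.24949317]
top [359.88378604 195.87499391]
scene [367.52030793 227.62447094]
scene [367.93903903 208.53648064]
scene [367.53647866 251.13070066]
```

View pics/h2.png

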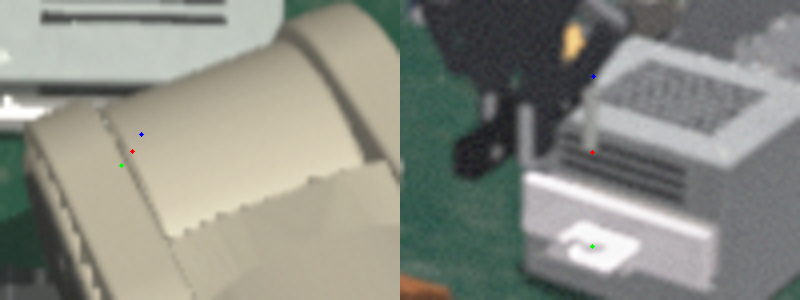

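The tip shows at crop (590,150), within half a pixel of my prediction, and the hole agrees with the green mark at (592,246). Descend gently.

Request:
{"name": "jog_arm", "arguments": {
  "deltas": [
    [0.003, 0, -0.01, 0, 0, 0, 0],
    [0, 0, -0.02, 0, 0, 0, 0],
    [0, 0, -0.02, 0, 0, 0, 0],
    [0, 0, -0.007, 0, 0, 0, 0],
    [0, 0, 0, 0, 0, 0, 0],
    [0, 0, 0, 0, 0, 0, 0]
  ]
}}

```text
t: 7.25
eef_pos: [0.5257, 0.0628, 0.1166]
tool_rot: [-0.0, 1.0, 0.001, 0.0]
contact_force: [0.2, -0.6, -0.1]
gripper_width: 0.166
grasp_force: 116.9
```

Request:
{"name": "jog_arm", "arguments": {
  "deltas": [
    [0, 0, -0.002, 0, 0, 0, 0],
    [0, 0, -0.002, 0, 0, 0, 0],
    [0, 0, -0.002, 0, 0, 0, 0],
    [0, 0, 0, 0, 0, 0, 0]
  ]
}}

```text
t: 7.65
eef_pos: [0.5254, 0.0623, 0.1103]
tool_rot: [0.0, 1.0, 0.0, -0.0]
contact_force: [0.0, 0.2, -1.5]
gripper_width: 0.167
grasp_force: 116.9
```

Request:
{"name": "jog_arm", "arguments": {
  "deltas": [
    [0, 0, -0.001, 0, 0, 0, 0],
    [0, 0, -0.001, 0, 0, 0, 0],
    [0, 0, -0.001, 0, 0, 0, 0],
    [0, 0, -0.001, 0, 0, 0, 0],
    [0, 0, 0, 0, 0, 0, 0]
  ]
}}

```text
t: 8.15
eef_pos: [0.5253, 0.0623, 0.1061]
tool_rot: [0.0, 1.0, 0.0, -0.0]
contact_force: [-0.3, 0.7, -1.5]
gripper_width: 0.17
grasp_force: 116.9
```

Request:
{"name": "jog_arm", "arguments": {
  "deltas": [
    [0, 0, -0.001, 0, 0, 0, 0],
    [0, 0, -0.001, 0, 0, 0, 0],
    [0, 0, -0.001, 0, 0, 0, 0],
    [0, 0, -0.001, 0, 0, 0, 0],
    [0, 0, 0, 0, 0, 0, 0]
  ]
}}

```text
t: 8.65
eef_pos: [0.5253, 0.0623, 0.1021]
tool_rot: [0.0, 1.0, 0.0, -0.0]
contact_force: [-0.2, 0.5, -1.9]
gripper_width: 0.167
grasp_force: 116.9
```

In the hole, with no contact. Going deeper to bring the pull line nearer the grip.

Request:
{"name": "jog_arm", "arguments": {
  "deltas": [
    [0, 0, -0.003, 0, 0, 0, 0],
    [0, 0, -0.004, 0, 0, 0, 0],
    [0, 0, -0.005, 0, 0, 0, 0],
    [0, 0, -0.005, 0, 0, 0, 0],
    [0, 0, -0.004, 0, 0, 0, 0],
    [0, 0, 0, 0, 0, 0, 0],
    [0, 0, 0, 0, 0, 0, 0],
    [0, 0, 0, 0, 0, 0, 0]
  ]
}}

```text
t: 9.45
eef_pos: [0.5256, 0.0624, 0.0814]
tool_rot: [-0.0, 1.0, 0.0, 0.0]
contact_force: [0.5, -0.2, -0.8]
gripper_width: 0.167
grasp_force: 116.9
```

Request:
{"name": "jog_arm", "arguments": {
  "deltas": [
    [-0.001, 0, 0, 0, 0, 0, 0],
    [-0.001, 0, 0, 0, 0, 0, 0],
    [-0.001, 0, 0, 0, 0, 0, 0],
    [-0.001, 0, 0, 0, 0, 0, 0],
    [-0.001, 0, 0, 0, 0, 0, 0],
    [-0.001, 0, 0, 0, 0, 0, 0],
    [0, 0, 0, 0, 0, 0, 0]
  ]
}}

```text
t: 10.15
eef_pos: [0.5194, 0.0623, 0.0813]
tool_rot: [0.0, 1.0, 0.0, 0.0]
contact_force: [0.1, -0.6, -1.3]
gripper_width: 0.169
grasp_force: 116.9
```

Request:
{"name": "jog_arm", "arguments": {
  "deltas": [
    [-0.001, 0, 0, 0, 0, 0, 0],
    [-0.001, 0, 0, 0, 0, 0, 0],
    [-0.001, 0, 0, 0, 0, 0, 0],
    [-0.001, 0, 0, 0, 0, 0, 0],
    [-0.001, 0, 0, 0, 0, 0, 0],
    [-0.001, 0, 0, 0, 0, 0, 0]
  ]
}}

```text
t: 10.75
eef_pos: [0.5136, 0.0623, 0.0814]
tool_rot: [-0.0, 1.0, 0.0, 0.0]
contact_force: [3.3, -0.7, -1.6]
gripper_width: 0.171
grasp_force: 118.9
```

Request:
{"name": "jog_arm", "arguments": {
  "deltas": [
    [-0.002, 0, 0, 0, 0, 0, 0],
    [-0.002, 0, 0, 0, 0, 0, 0],
    [-0.002, 0, 0, 0, 0, 0, 0],
    [-0.002, 0, 0, 0, 0, 0, 0],
    [-0.002, 0, 0, 0, 0, 0, 0],
    [-0.002, 0, 0, 0, 0, 0, 0],
    [-0.002, 0, 0, 0, 0, 0, 0],
    [-0.002, 0, 0, 0, 0, 0, 0],
    [-0.002, 0, 0, 0, 0, 0, 0],
    [-0.002, 0, 0, 0, 0, 0, 0]
  ]
}}

```text
t: 11.75
eef_pos: [0.4934, 0.0626, 0.0814]
tool_rot: [-0.0, 1.0, 0.001, 0.0]
contact_force: [2.9, 0.5, -1.2]
gripper_width: 0.165
grasp_force: 119.1
```

Request:
{"name": "jog_arm", "arguments": {
  "deltas": [
    [-0.001, 0, 0, 0, 0, 0, 0],
    [-0.001, 0, 0, 0, 0, 0, 0],
    [-0.001, 0, 0, 0, 0, 0, 0]
  ]
}}

```text
t: 12.05
eef_pos: [0.4905, 0.0625, 0.0814]
tool_rot: [-0.0, 1.0, 0.0, 0.0]
contact_force: [2.8, 1.6, -1.1]
gripper_width: 0.167
grasp_force: 119.1
```

Request:
{"name": "jog_arm", "arguments": {
  "deltas": [
    [-0.001, 0, 0, 0, 0, 0, 0],
    [-0.001, 0, 0, 0, 0, 0, 0],
    [-0.001, 0, 0, 0, 0, 0, 0]
  ]
}}

```text
t: 12.35
eef_pos: [0.4874, 0.0625, 0.0814]
tool_rot: [-0.0, 1.0, 0.0, 0.0]
contact_force: [2.2, 1.4, -1.3]
gripper_width: 0.167
grasp_force: 119.1
```

```bash
python3 - <<'E'
from h import *
from station import bot
c=bot.read_camera('scene');im=c['img'][:,:,::-1]
x,y,W,H=320,190,120,90
cv2.imwrite('pics/p3.png',cv2.resize(im[y:y+H,x:x+W],None,fx=5,fy=5,interpolation=cv2.INTER_CUBIC))
E
```

```text
(no output)
```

View pics/p3.png

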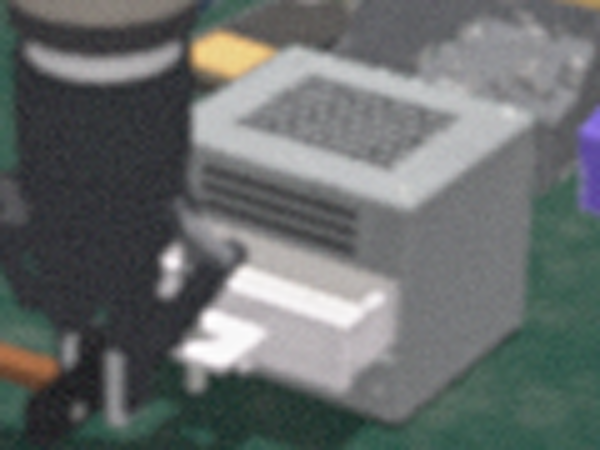

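The picture shows the tray drawn out some 30 mm, with the rod seated in the tab at (210,345). Continue in 3 mm calls.

Request:
{"name": "jog_arm", "arguments": {
  "deltas": [
    [-0.001, 0.0003, 0, 0, 0, 0, 0],
    [-0.001, 0.0003, 0, 0, 0, 0, 0],
    [-0.001, 0.0003, 0, 0, 0, 0, 0]
  ]
}}

```text
t: 12.7
eef_pos: [0.4843, 0.0627, 0.0813]
tool_rot: [0.0, 1.0, 0.0, -0.0]
contact_force: [2.4, -0.2, -0.7]
gripper_width: 0.162
grasp_force: 119.1
```

Request:
{"name": "jog_arm", "arguments": {
  "deltas": [
    [-0.001, 0.0002, 0, 0, 0, 0, 0],
    [-0.001, 0, 0, 0, 0, 0, 0],
    [-0.001, 0, 0, 0, 0, 0, 0]
  ]
}}

```text
t: 13.0
eef_pos: [0.4813, 0.063, 0.0813]
tool_rot: [0.0, 1.0, 0.0, -0.0]
contact_force: [3.6, -1.0, -0.6]
gripper_width: 0.169
grasp_force: 119.1
```

Request:
{"name": "jog_arm", "arguments": {
  "deltas": [
    [-0.001, 0, 0, 0, 0, 0, 0],
    [-0.001, 0, 0, 0, 0, 0, 0],
    [-0.001, 0, 0, 0, 0, 0, 0]
  ]
}}

```text
t: 13.3
eef_pos: [0.4783, 0.0632, 0.0813]
tool_rot: [0.0, 1.0, 0.0, -0.0]
contact_force: [2.8, -2.4, -1.7]
gripper_width: 0.163
grasp_force: 119.1
```

Request:
{"name": "jog_arm", "arguments": {
  "deltas": [
    [-0.001, -0.0003, 0, 0, 0, 0, 0],
    [-0.001, -0.0003, 0, 0, 0, 0, 0],
    [-0.001, 0, 0, 0, 0, 0, 0]
  ]
}}

```text
t: 13.6
eef_pos: [0.4754, 0.0631, 0.0813]
tool_rot: [-0.0, 1.0, 0.001, 0.0]
contact_force: [3.5, -1.8, -1.1]
gripper_width: 0.165
grasp_force: 119.1
```

Request:
{"name": "jog_arm", "arguments": {
  "deltas": [
    [-0.001, -0.0003, 0, 0, 0, 0, 0],
    [-0.001, -0.0003, 0, 0, 0, 0, 0],
    [-0.001, 0, 0, 0, 0, 0, 0]
  ]
}}

```text
t: 13.9
eef_pos: [0.4725, 0.0628, 0.0814]
tool_rot: [-0.0, 1.0, 0.001, 0.0]
contact_force: [2.8, 1.5, -2.2]
gripper_width: 0.168
grasp_force: 119.1
```

Request:
{"name": "jog_arm", "arguments": {
  "deltas": [
    [-0.001, 0, 0, 0, 0, 0, 0],
    [-0.001, 0, 0, 0, 0, 0, 0],
    [-0.001, 0, 0, 0, 0, 0, 0]
  ]
}}

```text
t: 14.2
eef_pos: [0.4694, 0.0624, 0.0813]
tool_rot: [-0.0, 1.0, 0.001, 0.0]
contact_force: [2.1, 1.5, -1.3]
gripper_width: 0.165
grasp_force: 119.1
```

Request:
{"name": "jog_arm", "arguments": {
  "deltas": [
    [-0.001, 0.0002, 0, 0, 0, 0, 0],
    [-0.001, 0, 0, 0, 0, 0, 0],
    [-0.001, 0, 0, 0, 0, 0, 0]
  ]
}}

```text
t: 14.5
eef_pos: [0.4664, 0.0625, 0.0813]
tool_rot: [-0.0, 1.0, 0.0, 0.0]
contact_force: [3.0, 2.8, -1.9]
gripper_width: 0.165
grasp_force: 119.1
```

Request:
{"name": "jog_arm", "arguments": {
  "deltas": [
    [-0.001, 0.0003, 0, 0, 0, 0, 0],
    [-0.001, 0, 0, 0, 0, 0, 0],
    [-0.001, 0, 0, 0, 0, 0, 0]
  ]
}}

```text
t: 14.8
eef_pos: [0.4634, 0.0626, 0.0813]
tool_rot: [0.0, 1.0, 0.0, 0.0]
contact_force: [3.4, 1.2, -0.4]
gripper_width: 0.166
grasp_force: 119.1
```

Request:
{"name": "jog_arm", "arguments": {
  "deltas": [
    [-0.001, 0.0002, 0, 0, 0, 0, 0],
    [-0.001, 0, 0, 0, 0, 0, 0],
    [-0.001, 0, 0, 0, 0, 0, 0]
  ]
}}

```text
t: 15.1
eef_pos: [0.4604, 0.0628, 0.0813]
tool_rot: [0.0, 1.0, 0.0, 0.0]
contact_force: [2.6, 0.8, -1.3]
gripper_width: 0.165
grasp_force: 119.1
```

Request:
{"name": "jog_arm", "arguments": {
  "deltas": [
    [-0.001, 0, 0, 0, 0, 0, 0],
    [-0.001, 0, 0, 0, 0, 0, 0],
    [-0.001, 0, 0, 0, 0, 0, 0]
  ]
}}

```text
t: 15.4
eef_pos: [0.4573, 0.0629, 0.0813]
tool_rot: [0.0, 1.0, 0.0, 0.0]
contact_force: [3.2, 0.7, -0.7]
gripper_width: 0.169
grasp_force: 119.1
```

Request:
{"name": "jog_arm", "arguments": {
  "deltas": [
    [-0.001, 0, 0, 0, 0, 0, 0],
    [-0.001, 0, 0, 0, 0, 0, 0],
    [-0.001, 0, 0, 0, 0, 0, 0]
  ]
}}

```text
t: 15.7
eef_pos: [0.4547, 0.063, 0.0814]
tool_rot: [-0.0, 1.0, 0.0, 0.0]
contact_force: [5.5, 1.3, -2.2]
gripper_width: 0.17
grasp_force: 119.1
```

Request:
{"name": "jog_arm", "arguments": {
  "deltas": [
    [-0.001, 0, 0, 0, 0, 0, 0],
    [0, 0, 0, 0, 0, 0, 0]
  ]
}}

```text
t: 15.9
eef_pos: [0.4542, 0.063, 0.0815]
tool_rot: [-0.0, 1.0, 0.0, 0.001]
contact_force: [5.6, 0.9, -2.9]
gripper_width: 0.17
grasp_force: 119.0
```

Request:
{"name": "jog_arm", "arguments": {
  "deltas": [
    [-0.001, 0, 0, 0, 0, 0, 0],
    [-0.001, 0, 0, 0, 0, 0, 0],
    [0, 0, 0, 0, 0, 0, 0]
  ]
}}

```text
t: 16.2
eef_pos: [0.4533, 0.0631, 0.0816]
tool_rot: [-0.0, 1.0, 0.0, 0.002]
contact_force: [9.1, -0.1, -5.2]
gripper_width: 0.163
grasp_force: 118.6
```

Request:
{"name": "jog_arm", "arguments": {
  "deltas": [
    [-0.001, 0, 0, 0, 0, 0, 0],
    [-0.001, 0, 0, 0, 0, 0, 0],
    [0, 0, 0, 0, 0, 0, 0]
  ]
}}

```text
t: 16.5
eef_pos: [0.4523, 0.0632, 0.0818]
tool_rot: [-0.001, 1.0, 0.0, 0.003]
contact_force: [11.2, 0.5, -9.4]
gripper_width: 0.168
grasp_force: 118.1
```

Request:
{"name": "jog_arm", "arguments": {
  "deltas": [
    [-0.001, 0, -0.0007, 0, 0, 0, 0],
    [0, 0, 0, 0, 0, 0, 0],
    [0, 0, 0, 0, 0, 0, 0]
  ]
}}

```text
t: 16.8
eef_pos: [0.4521, 0.0632, 0.0814]
tool_rot: [-0.001, 1.0, -0.0, 0.003]
contact_force: [12.9, 0.4, -6.5]
gripper_width: 0.166
grasp_force: 118.2
```

Request:
{"name": "jog_arm", "arguments": {
  "deltas": [
    [-0.001, 0, -0.0007, 0, 0, 0, 0],
    [0, 0, 0, 0, 0, 0, 0],
    [0, 0, 0, 0, 0, 0, 0],
    [0, 0, 0, 0, 0, 0, 0],
    [0, 0, 0, 0, 0, 0, 0]
  ]
}}

```text
t: 17.3
eef_pos: [0.4518, 0.0633, 0.081]
tool_rot: [-0.001, 1.0, -0.0, 0.004]
contact_force: [14.1, 0.5, -7.2]
gripper_width: 0.168
grasp_force: 118.4
```

Request:
{"name": "jog_arm", "arguments": {
  "deltas": [
    [-0.0003, 0, 0, 0, 0, 0, 0],
    [0, 0, 0, 0, 0, 0, 0],
    [0, 0, 0, 0, 0, 0, 0],
    [0, 0, 0, 0, 0, 0, 0],
    [0, 0, 0, 0, 0, 0, 0],
    [0, 0, 0, 0, 0, 0, 0],
    [0, 0, 0, 0, 0, 0, 0],
    [0, 0, 0, 0, 0, 0, 0],
    [0, 0, 0, 0, 0, 0, 0],
    [0, 0, 0, 0, 0, 0, 0]
  ]
}}

```text
t: 18.3
eef_pos: [0.4517, 0.0633, 0.081]
tool_rot: [-0.001, 1.0, -0.0, 0.004]
contact_force: [15.1, -0.5, -5.5]
gripper_width: 0.167
grasp_force: 118.4
```

Request:
{"name": "jog_arm", "arguments": {
  "deltas": [
    [0.001, 0, 0, 0, 0, 0, 0],
    [0.001, 0, 0, 0, 0, 0, 0],
    [0.001, 0, 0, 0, 0, 0, 0],
    [0.001, 0, 0, 0, 0, 0, 0],
    [0.001, 0, 0, 0, 0, 0, 0],
    [0.001, 0, 0, 0, 0, 0, 0],
    [0.001, 0, 0, 0, 0, 0, 0],
    [0.001, 0, 0, 0, 0, 0, 0],
    [0, 0, 0, 0, 0, 0, 0]
  ]
}}

```text
t: 19.2
eef_pos: [0.4543, 0.0626, 0.0795]
tool_rot: [0.0, 1.0, 0.0, -0.001]
contact_force: [1.5, 0.5, -0.0]
gripper_width: 0.166
grasp_force: 119.1
```

Request:
{"name": "jog_arm", "arguments": {
  "deltas": [
    [0.001, 0, 0, 0, 0, 0, 0],
    [0.001, 0, 0, 0, 0, 0, 0],
    [0.001, 0, 0, 0, 0, 0, 0],
    [0.001, 0, 0, 0, 0, 0, 0],
    [0, 0, 0, 0, 0, 0, 0]
  ]
}}

```text
t: 19.7
eef_pos: [0.459, 0.0629, 0.0798]
tool_rot: [0.0, 1.0, 0.0, -0.0]
contact_force: [-0.1, -0.7, -1.0]
gripper_width: 0.168
grasp_force: 119.1
```

Request:
{"name": "jog_arm", "arguments": {
  "deltas": [
    [0, 0, 0.002, 0, 0, 0, 0],
    [0, 0, 0.002, 0, 0, 0, 0],
    [0, 0, 0.003, 0, 0, 0, 0],
    [0, 0, 0.003, 0, 0, 0, 0],
    [0, 0, 0, 0, 0, 0, 0]
  ]
}}

```text
t: 20.2
eef_pos: [0.4595, 0.063, 0.0904]
tool_rot: [-0.0, 1.0, 0.0, 0.0]
contact_force: [0.6, 0.5, -1.6]
gripper_width: 0.166
grasp_force: 119.1
```

Request:
{"name": "jog_arm", "arguments": {
  "deltas": [
    [0, 0, 0.005, 0, 0, 0, 0],
    [0, 0, 0.01, 0, 0, 0, 0],
    [0, 0, 0.02, 0, 0, 0, 0],
    [0, 0, 0.03, 0, 0, 0, 0],
    [0, 0, 0.02, 0, 0, 0, 0],
    [0, 0, 0, 0, 0, 0, 0]
  ]
}}

```text
t: 20.8
eef_pos: [0.4611, 0.0634, 0.1782]
tool_rot: [-0.001, 1.0, 0.0, 0.003]
contact_force: [0.1, -0.6, -1.2]
gripper_width: 0.169
grasp_force: 119.1
```

Request:
{"name": "jog_arm", "arguments": {
  "deltas": [
    [0, 0.03, 0, 0, 0, 0.03, 0],
    [0, 0.035, 0, 0, 0, 0.05, 0],
    [0, 0.035, 0, 0, 0, 0.05, 0],
    [0, 0.035, 0, 0, 0, 0.05, 0],
    [0, 0.035, 0, 0, 0, 0.05, 0],
    [0, 0.035, 0, 0, 0, 0.05, 0],
    [0.001, 0.03, 0, 0, 0, 0.03, 0],
    [0.001, 0.019, 0, 0, 0, 0, 0],
    [0, 0, 0, 0, 0, 0, 0],
    [0, 0, 0, 0, 0, 0, 0]
  ]
}}

```text
t: 21.8
eef_pos: [0.461, 0.3159, 0.1743]
tool_rot: [0.001, 0.988, 0.154, -0.001]
contact_force: [0.3, -0.4, -2.4]
gripper_width: 0.165
grasp_force: 119.0
```

```bash
python3 - <<'E'
from h import *
from station import bot
o=bot.get_obs();p=o['eef_pos'];q=o['tool_rot'];M=R.from_quat([q[1],q[2],q[3],q[0]]).as_matrix();print(p,'yaw',np.arctan2(M[1,0],M[0,0]),M[2])
x=M[:,0];h=p-[0,0,.0027]
ims=[]
for n in('top','scene'):
    c=bot.read_camera(n);im=c['img'][:,:,::-1]
    P=[h+x*.075+[0,0,-.048],h+x*.075,h-x*.055]
    u=proj(c,P);a,b=u.mean(0).astype(int)-[50,40];a=max(a,0)
    k=cv2.resize(im[b:b+75,a:a+100],None,fx=4,fy=4,interpolation=cv2.INTER_CUBIC)
    for w,col in zip(u,((0,0,255),(255,0,0),(0,255,0))):cv2.circle(k,tuple(int(v) for v in (w-[a,b]+.5)*4),2,col,-1)
    ims.append(k)
    if n=='top': cv2.imwrite('pics/t4full.png',im)
cv2.imwrite('pics/h4.png',np.hstack(ims))
E
```

```text
[0.46098369 0.31589151 0.17430218] yaw 0.3100195855341024 [-0.00138828  0.00120751 -0.99999831]
```

View pics/h4.png

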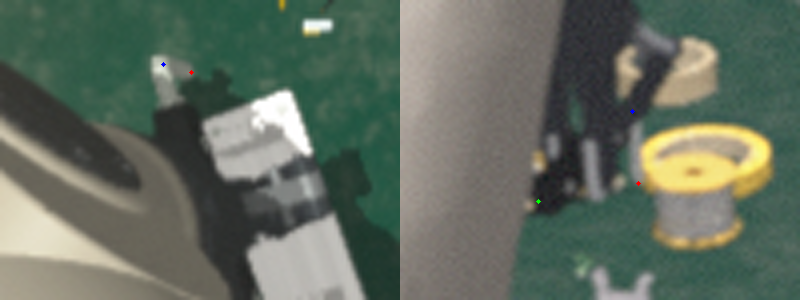

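The rod tip lies within 1 px of the level-hook prediction (crop (636,180) against (638,184)), so the hook has hardly pitched in the grip. Lowering into the rest.

Request:
{"name": "jog_arm", "arguments": {
  "deltas": [
    [0.0005, 0.0015, -0.01, 0, 0, 0, 0],
    [0, 0, -0.03, 0, 0, 0, 0],
    [0, 0, -0.03, 0, 0, 0, 0],
    [0, 0, -0.012, 0, 0, 0, 0],
    [0, 0, 0, 0, 0, 0, 0],
    [0, 0, 0, 0, 0, 0, 0],
    [0, 0, 0, 0, 0, 0, 0]
  ]
}}

```text
t: 22.6
eef_pos: [0.4625, 0.3191, 0.0943]
tool_rot: [-0.001, 0.988, 0.155, 0.001]
contact_force: [-0.0, 0.7, -0.9]
gripper_width: 0.167
grasp_force: 119.0
```

Request:
{"name": "jog_arm", "arguments": {
  "deltas": [
    [-0.0005, -0.001, -0.005, 0, 0, 0, 0],
    [0, 0, -0.005, 0, 0, 0, 0],
    [0, 0, -0.003, 0, 0, 0, 0],
    [0, 0, -0.003, 0, 0, 0, 0],
    [0, 0, -0.002, 0, 0, 0, 0],
    [0, 0, 0, 0, 0, 0, 0]
  ]
}}

```text
t: 23.2
eef_pos: [0.461, 0.3173, 0.0745]
tool_rot: [0.0, 0.988, 0.155, -0.0]
contact_force: [-0.7, -0.7, -0.9]
gripper_width: 0.168
grasp_force: 119.0
```

Request:
{"name": "jog_arm", "arguments": {
  "deltas": [
    [0, 0, -0.0007, 0, 0, 0, 0],
    [0, 0, -0.0005, 0, 0, 0, 0],
    [0, 0, 0, 0, 0, 0, 0]
  ],
  "newtons": 30
}}

```text
t: 23.5
eef_pos: [0.4612, 0.3175, 0.0739]
tool_rot: [-0.0, 0.988, 0.155, 0.0]
contact_force: [-0.8, 0.3, -0.0]
gripper_width: 0.173
grasp_force: 119.5
```

Request:
{"name": "jog_arm", "arguments": {
  "deltas": [
    [0, 0, 0, 0, 0, 0, 0.25],
    [0, 0, 0, 0, 0, 0, 0.4],
    [0, 0, 0, 0, 0, 0, 0.7],
    [0, 0, 0, 0, 0, 0, 1],
    [0, 0, 0, 0, 0, 0, 1],
    [0, 0, 0, 0, 0, 0, 1],
    [0, 0, 0, 0, 0, 0, 1]
  ]
}}

```text
t: 24.2
eef_pos: [0.4611, 0.3174, 0.0737]
tool_rot: [0.0, 0.988, 0.155, -0.0]
contact_force: [-0.3, -0.4, -0.2]
gripper_width: 1.0
grasp_force: 0.0
```

Request:
{"name": "jog_arm", "arguments": {
  "deltas": [
    [0, 0, 0.005, 0, 0, 0, 1],
    [0, 0, 0.015, 0, 0, 0, 1],
    [0, 0, 0.03, 0, 0, 0, 1],
    [0, 0, 0.04, 0, 0, 0, 1],
    [0, 0, 0.04, 0, 0, 0, 1],
    [0.0, -0.04, 0.03, 0, 0, 0, 1],
    [0.01, -0.045, 0, 0, 0, 0, 1],
    [0.01, -0.045, 0, 0, 0, 0, 1],
    [0.01, -0.045, 0, 0, 0, 0, 1],
    [0.01, -0.045, 0, 0, 0, 0, 1]
  ]
}}

```text
t: 25.2
eef_pos: [0.5014, 0.0958, 0.2354]
tool_rot: [-0.0, 0.988, 0.155, 0.001]
contact_force: [1.5, -0.1, 0.5]
gripper_width: 1.002
grasp_force: 0.0
```

Request:
{"name": "jog_arm", "arguments": {
  "deltas": [
    [0, -0.045, 0, 0, 0, 0, 1],
    [0, -0.045, 0, 0, 0, 0, 1],
    [0, -0.045, 0, 0, 0, 0, 1],
    [0, -0.045, 0, 0, 0, 0, 1],
    [0, -0.045, 0, 0, 0, 0, 1],
    [0, -0.045, 0, 0, 0, 0, 1],
    [0, 0, 0, 0, 0, 0, 1],
    [0, 0, 0, 0, 0, 0, 1]
  ]
}}

```text
t: 26.0
eef_pos: [0.501, -0.1735, 0.2346]
tool_rot: [0.0, 0.988, 0.153, 0.0]
contact_force: [0.3, 0.7, -0.1]
gripper_width: 0.995
grasp_force: 0.0
```

```bash
python3 - <<'E'
from h import *
from station import bot
d=pickle.load(open('cam0.pkl','rb'))['top']['img'][:,:,::-1]
t=bot.read_camera('top')['img'][:,:,::-1]
s=lambda i,x,y:cv2.resize(i[y:y+75,x:x+100],None,fx=4,fy=4,interpolation=cv2.INTER_CUBIC)
cv2.imwrite('pics/f5.png',np.vstack([np.hstack([s(d,190,220),s(t,190,220)]),np.hstack([s(t,310,165),cv2.resize(t,(400,300))])]))
E
```

```text
(no output)
```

View pics/f5.png

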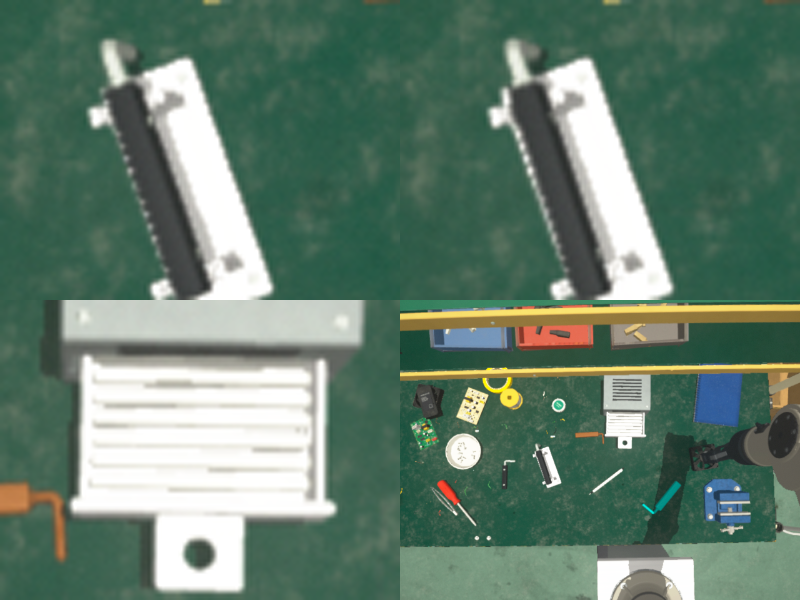

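The hook lies as before: the before and after crops match to about 2 crop pixels at the rod (115,50). The tray is out, with its hole at crop (200,553). The tin and pen are unmoved. The fan is hidden under the arm, which stayed well above it.

```bash
python3 -c "
from station import bot
print(bot.hand_in())"
```

```text
the job is handed in; nothing more can be done
None
```

I drew the tray out with the hook to its stop, held a steady pull of about 15–16 N for over a second, laid the hook back in its rest with the tray left out, and handed the job in at about 26 s; no verdict was shown.

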